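Find and release the latched mode key

ROBOT

A 6-joint arm with a two-finger parallel gripper is mounted at the origin on a cart in front of the work surface, level with it; the furniture and walls round the work are solid. World frame = base frame: x ahead of the robot, y to its left, z up, the work surface at z = 0. Lengths are in m, angles in rad, forces in N, time in s.
With the tool pointing down it reaches from about 0.4 to 0.825 m from the base axis. Payload 7 kg.
Tool frame: the origin (TCP) lies at the very end of the fingers, on their centre line; the grasp point (between the pads) lies arm.tcp_to_grasp behind it (arm.tcp_to_grasp is the distance from the TCP to the grasp point, in m); x points along the fingers, y is the direction in which the jaws open and shut, and the axes are right-handed (so a half turn about x gives the same grasp; the last joint's range is limited). The gripper opens to 85 mm and grips with 20 to 120 N. Pads are 22 mm wide; open, the fingers measure 114 mm over their backs; the gripper's body (76 mm by 85 mm) begins 54 mm behind the grasp point. The pads swing forward as they close: fully open they stand 13 mm farther back than shut.
Start: joints at [1.526, 0.359, 0.012, 0, -1.224, -0.288], TCP at [0.221, 0.638, 0.231] pointing down, gripper open.
Joint ranges: [-3.07, 3.07], [-1.43, 2.12], [-1.02, 1.25], [-3.03, 1.67], [-3.05, -0], [-3.03, 3.03]. Speed limits (rad/s): [2.39, 2.39, 3.01, 3.14, 3.14, 3.14].

INTERFACE

Orientations are given as [roll, pitch, yaw] about the fixed x, y, z axes, in that order (R = Rz(yaw) Ry(pitch) Rx(roll)).
In Python, from workcell import sensors, imaging, arm gives the robot as it stands.
- The arm moves only by the tool play_rows, never from a script. Its argument "commands" is a list that holds one entry, the list of rows, each a list of 7 numbers: the closure in counts, from 0 (fully open) to 255 (shut), then the shift along the tool's x, y, z in mm, then the turn, a rotation vector about the tool's x, y, z in degrees. In form: [[[grip, dx, dy, dz, wx, wy, wz], ...]]. A call has 1 to 12 rows; each row is the pose to reach, as a shift and turn from the pose commanded when the call began, along the tool's axes at that moment; what a row does not reach only later rows make up. A row lasts 1/10 s, in which the tool goes at most 50 mm and 8.59 degrees, less where a joint would pass 70% of its speed; a pose out of reach is approached as far as the arm can. A call with a gripper value outside its range is refused whole. The fingers move at their own pace and stop on an object; "newtons" is the grip in N (left out, the last holds). Time passes only in rows, so rows that repeat a pose let the fingers close. It gives the time, the measured TCP pose, the force and the opening at its end, in the units of the state.
- sensors.sense(): the state, without advancing time (a new reading comes with each control period).
- imaging.capture(name): name is "scene" or "top" or "wrist"; returns a dict with "img" (384x512x3 uint8, red, green, blue), "depth" (384x512 float32, m along the optical axis (not along the pixel's ray), 0 where there is no reading), "mtx" (3x3 intrinsics, pixels), "k1" (the pictures are not rectified: a ray, as slopes to the right and down, at radius r is drawn at 1 + k1 r^2 times it, then the intrinsics apply), "position" and "rotation" of the camera in the world; the wrist camera has in their place "hand_eye" (4x4, takes a point from camera to tool coordinates, whose origin is the TCP and whose axes are the tool frame's). Camera axes: x right, y down, z forward; pixel columns grow to the right and rows downward; lengths in m; the calibration is good to about 2 mm. A picture is of the moment at which its call begins: read the wrist's pose just before it.
- arm.job_done(): hands the job in, once; it reports no verdict.
The state is a dict: "time_s": time; "qpos": joint angles; "qvel": joint speeds; "joint_torque": joint torques, N m; "eef_pos": TCP position; "tool_rot": TCP orientation; "contact_force": force on the tool from outside, world axes, zero at the start; "moment": the same for the moment, N m; "gripper_width": finger opening in m.
Only numpy, scipy, OpenCV 4.12 (cv2) and the standard library are available. Lean on these libraries where they do the work, as an engineer would, in place of code of your own. Each camera call takes 0.05 s, during which the arm holds its last target. There are 200 camera calls.

TASK

One of the four identical keys on the mode-key unit in front of the bell jar is still latched down. With the fingertips tap each key lightly, one after another from left to right, to feel which one is latched, without pushing any of them right down; when all four have been tapped, press the latched one firmly to its stop and let go so that it springs up and all four stand up. Press no other key down, and do not pick up or shift anything standing about.

Things in the scene. Friction and masses are not known exactly. Their poses are not given: they have to be found in the camera images.
- unit_centre (a point): centre of the top face of the fixed grey mode-key unit, 64 (x) x 220 (y) x 48 mm high, on a levelling plate on the coater's top in front of the bell jar; its height varies, so this face lies at z = 0.052 to 0.064. Its y axis runs along the row to the left end (key 1), z up. Keys at +75, +25, -25, -75 mm along y; a key that is up stands 14 mm above this face, nothing stands higher
- cap_1: cap of the first (leftmost, +y end) of the four identical plain white keys, 26 (x) x 30 (y) mm; origin = centre of its top face, axes as the unit's. The top face stands 14 mm above the box when the key is up, 9 mm when it is latched, 4 mm when it is pressed to its stop
- key_1 (a joint): travel of key 1 straight down, in m: 0 = up, 0.005 = latched down, 0.010 = stop. Spring: 0.8 N at 0, growing 0.7 N per mm, so a light tap of 2 N makes an up key give about 2 mm; the latched key is held at 5 mm and does not give at all below about 4 N. Its catch lets go when it is pressed past about 8.5 mm (8 to 10 N): press it to its stop, back off, and it rises to 0 and stays up. An up key pushed more than 7 mm down counts as wrongly pressed
- cap_2: cap of the second from the left of the four identical plain white keys, 26 (x) x 30 (y) mm; origin = centre of its top face, axes as the unit's. The top face stands 14 mm above the box when the key is up, 9 mm when it is latched, 4 mm when it is pressed to its stop
- key_2 (a joint): travel of key 2 straight down, in m: 0 = up, 0.005 = latched down, 0.010 = stop. Spring: 0.8 N at 0, growing 0.7 N per mm, so a light tap of 2 N makes an up key give about 2 mm; the latched key is held at 5 mm and does not give at all below about 4 N. Its catch lets go when it is pressed past about 8.5 mm (8 to 10 N): press it to its stop, back off, and it rises to 0 and stays up. An up key pushed more than 7 mm down counts as wrongly pressed
- cap_3: cap of the third from the left of the four identical plain white keys, 26 (x) x 30 (y) mm; origin = centre of its top face, axes as the unit's. The top face stands 14 mm above the box when the key is up, 9 mm when it is latched, 4 mm when it is pressed to its stop
- key_3 (a joint): travel of key 3 straight down, in m: 0 = up, 0.005 = latched down, 0.010 = stop. Spring: 0.8 N at 0, growing 0.7 N per mm, so a light tap of 2 N makes an up key give about 2 mm; the latched key is held at 5 mm and does not give at all below about 4 N. Its catch lets go when it is pressed past about 8.5 mm (8 to 10 N): press it to its stop, back off, and it rises to 0 and stays up. An up key pushed more than 7 mm down counts as wrongly pressed
- cap_4: cap of the fourth (rightmost) of the four identical plain white keys, 26 (x) x 30 (y) mm; origin = centre of its top face, axes as the unit's. The top face stands 14 mm above the box when the key is up, 9 mm when it is latched, 4 mm when it is pressed to its stop
- key_4 (a joint): travel of key 4 straight down, in m: 0 = up, 0.005 = latched down, 0.010 = stop. Spring: 0.8 N at 0, growing 0.7 N per mm, so a light tap of 2 N makes an up key give about 2 mm; the latched key is held at 5 mm and does not give at all below about 4 N. Its catch lets go when it is pressed past about 8.5 mm (8 to 10 N): press it to its stop, back off, and it rises to 0 and stays up. An up key pushed more than 7 mm down counts as wrongly pressed
- spare_knob: bystander: loose black lobed knob, 40 mm wide, 21 mm high, lying beside the left end of the key unit; origin under its centre
- eyepiece: bystander: loose black and silver eyepiece, 34 mm across, 45 mm high, standing beside the right end of the key unit; origin under its centre
- carbon_tin: bystander: loose round tin with a yellowish lid, 58 mm across, 36 mm high, to the left of the bell jar; origin under its centre
- green_cap_bottle: bystander: loose small white bottle with a green cap, 41 mm across, 82 mm high, right of the bell jar; origin under its centre
- tape_roll: bystander: loose roll of copper tape, 68 mm across, 20 mm high, lying on the black instrument panel; origin under its centre

How it is judged:
On the way, in this order (a step that is already met when the one before it is completed fails the run):
1. key 1 (counted from the left) is tapped with the fingertips (contact force between the fingers and cap_1 above 0.4 N), for 0.04 s.
2. key 2 (counted from the left) is tapped with the fingertips (contact force between the fingers and cap_2 above 0.4 N), for 0.04 s.
3. key 3 (counted from the left) is tapped with the fingertips (contact force between the fingers and cap_3 above 0.4 N), for 0.04 s.
4. key 4 (counted from the left) is tapped with the fingertips (contact force between the fingers and cap_4 above 0.4 N), for 0.04 s.
5. then the latched key is pressed down past its catch (value of joint any of key_1, key_2, key_3, key_4 above 0.008 m), for 0.04 s.
At the end, for the whole second after the job is handed in: all four keys are up (travel under 1.5 mm) and every bystander is within 20 mm of where it stood (value of joint each of key_1, key_2, key_3, key_4 below 0.0015 m and distance of each of spare_knob, eyepiece, carbon_tin, green_cap_bottle, tape_roll from where it was at the start of the episode below 0.02 m); the robot touches nothing.
It fails at once if a key that was up is pushed more than 7 mm down (wrongly pressed) (distance of any of cap_1, cap_2, cap_3, cap_4 from where it was at the start of the episode above 0.007 m).
It fails at once if a bystander is lifted, carried or pushed more than 20 mm (distance of any of spare_knob, eyepiece, carbon_tin, green_cap_bottle, tape_roll from where it was at the start of the episode above 0.02 m).
It also fails if it takes over 48 s, if anything falls off the work surface, if the arm or the gripper's body presses on something with over 40 N, if the wrist force passes 120 N, or if a joint passes its speed limit or range.

## Working session

There is one attempt and no reset: what is moved stays moved. The work goes in short steps, Python scripts to look and compute and a tool call to move; the robot and the scene stay as the last step left them, time stands still between calls to the robot, and variables do not carry over. Pictures are saved under pics/ and viewed, on a budget of 10 in all, crops included, one or two more only if the job needs it, and the job is handed in when it is done.

Besides the shell and the picture viewer there is one more tool, called after ">>>" as a command line: name --argument value ..., lists and objects as JSON in quotes. play_rows: Moves the arm, as the interface text tells. Its arguments: {"type":"object","properties":{"commands":{"type":"array"},"newtons":{"type":"number"}},"required":["commands"]}

```bash
mkdir -p pics; ls; cat > h.py <<'E'
import numpy as np,cv2
from workcell import sensors,imaging,arm
from scipy.spatial.transform import Rotation as R
def cloud(d):
    K=np.array(d["mtx"]);h,w=d["depth"].shape
    u,v=np.meshgrid(np.arange(w),np.arange(h))
    p=cv2.undistortPoints(np.stack([u,v],-1).reshape(-1,1,2).astype(float),K,np.array([d["k1"],0,0,0.])).reshape(h,w,2)
    z=d["depth"];P=np.dstack([p[...,0]*z,p[...,1]*z,z])
    return P@np.array(d["rotation"]).T+np.array(d["position"])
def save(n,img): cv2.imwrite("pics/"+n,cv2.cvtColor(img,cv2.COLOR_RGB2BGR))
E
python3 - <<'E'
from h import *
s=sensors.sense();print(s)
a=imaging.capture("scene");b=imaging.capture("top")
for n,d in(("scene",a),("top",b)):
    save(n+"0.png",d["img"]);np.savez(n+"0.npz",P=cloud(d),**d);print(n,d["position"],d["rotation"],d["mtx"])
E
```

```text
pics
{'time_s': 0.0, 'qpos': array([ 1.52605544e+00,  3.59370123e-01,  1.10734270e-02, -3.52343627e-04,
       -1.22408516e+00, -2.88123100e-01]), 'qvel': array([ 0.00105954,  0.00093581,  0.00049552,  0.00024648,  0.00024317,
       -0.00070128]), 'joint_torque': array([ 8.39704762e-05, -5.83318734e+01,  2.93428248e+01,  6.93705842e+00,
       -5.76497521e-03, -1.41001391e-05]), 'eef_pos': array([0.22040973, 0.6375018 , 0.23038046]), 'tool_rot': array([ 1.65300126,  1.56917656, -1.82157537]), 'contact_force': array([-0.4360851 , -0.01960558, -0.60227739]), 'moment': array([ 0.03113556,  0.06452941, -0.01164974]), 'gripper_width': 0.08536569671130127}Traceback (most recent call last):
  File "<stdin>", line 5, in <module>
  File "h.py", line 9, in cloud
    return P@np.array(d["rotation"]).T+np.array(d["position"])
           ~~~~~~~~~~~~~~~~~~~~~~~~~~~^~~~~~~~~~~~~~~~~~~~~~~~
ValueError: operands could not be broadcast together with shapes (384,512) (3,)
```

```bash
python3 -c "
import cv2,numpy as np
a=cv2.imread('pics/scene0.png');b=cv2.imread('pics/top0.png')
cv2.imwrite('pics/both.png',cv2.resize(np.vstack([a,b]),(400,600)))"
```

```text
[ WARN:0@0.015] global loadsave.cpp:275 findDecoder imread_('pics/top0.png'): can't open/read file: check file path/integrity
Traceback (most recent call last):
ValueError: all the input arrays must have same number of dimensions, but the array at index 0 has 3 dimension(s) and the array at index 1 has 2 dimension(s)
```

View pics/scene0.png

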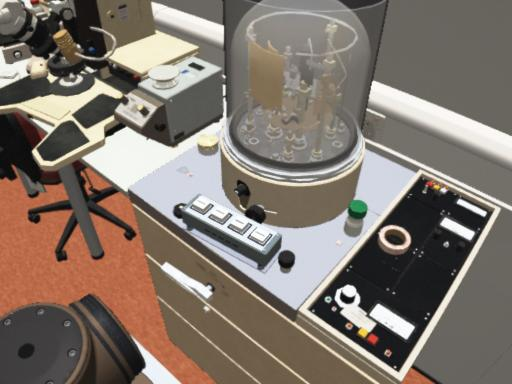

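The scene view shows the key unit at about (232,228), with the knob at (180,210) and the eyepiece at (287,258). The `rotation` field is rpy, not a matrix, so I'll fix the helper.

```bash
sed -i 's/np.array(d\["rotation"\]).T/rot(d["rotation"]).T/' h.py; cat >> h.py <<'E'
def rot(r):
    r=np.array(r); return r if r.ndim==2 else R.from_euler("xyz",r).as_matrix()
E
python3 - <<'E'
from h import *
for n in("scene","top"):
    d=imaging.capture(n);P=cloud(d)
    save(n+"0.png",d["img"]);np.savez(n+"0.npz",P=P,img=d["img"]);print(n,d["position"],d["rotation"],d["mtx"])
    for v,u in ((227,232),(207,201),(236,262)): print(P[v,u])
s=imaging.capture("top")
big=cv2.resize(s["img"],(768,576));save("top0b.png",big)
E
```

```text
scene [ 0.00875786 -0.31636997  0.70709986] [-2.32402725 -0.02020045 -0.86728004] [[421.54103214   0.         257.51613593]
 [  0.         421.54103214 194.48897854]
 [  0.           0.           1.        ]]
[0.42766938 0.09052801 0.0686908 ]
[0.41886712 0.17099399 0.07985426]
[0.44622153 0.02623653 0.07345508]
top [0.39273399 0.09704616 1.20897532] [-3.02323758e+00  1.79697776e-03 -1.58564591e+00] [[497.33305922   0.         258.05409327]
 [  0.         497.33305922 190.07671509]
 [  0.           0.           1.        ]]
[0.44446473 0.15832775 0.06185182]
[0.49674546 0.23634161 0.00370126]
[0.42275694 0.08960712 0.0635056 ]
```

View pics/top0b.png

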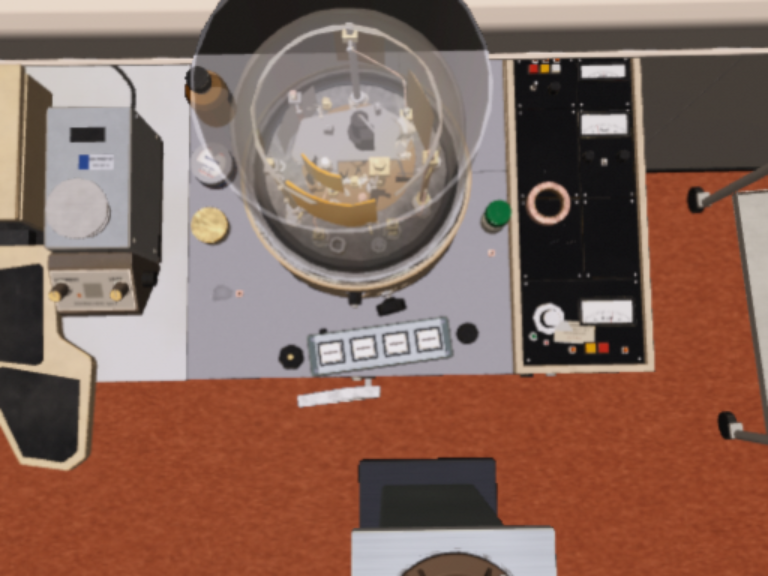

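The top view (×1.5 scale) shows the unit at (380,346), slightly rotated, with caps at about (330,351), (363,348), (396,343) and (429,339). The knob is at (291,357), the eyepiece at (467,333), and small knobs of the bell jar at (390,306) behind the unit. Next I'll segment the caps.

```bash
python3 - <<'E'
from h import *
t=np.load("top0.npz");P=t["P"]
for n in ("top","scene"):
    t=np.load(n+"0.npz");P=t["P"];im=t["img"]
    m=((im.min(-1)>190)&(P[...,2]>.04)&(P[...,2]<.1)&(P[...,0]>.33)&(P[...,0]<.52)&(P[...,1]>-.05)&(P[...,1]<.28)).astype(np.uint8)
    k,l,st,_=cv2.connectedComponentsWithStats(m)
    print(n)
    for i in range(1,k):
        if st[i,4]>30:
            Q=P[l==i];print(st[i],np.median(Q,0).round(4),Q.mean(0).round(4),((Q.min(0)+Q.max(0))/2).round(4))
    m=(P[...,2]>.045)&(P[...,2]<.1)&(P[...,0]>.36)&(P[...,0]<.5)&(P[...,1]>-.05)&(P[...,1]<.26)
    xy=P[m][:,:2].astype(np.float32);print(cv2.minAreaRect(xy), np.histogram(P[m][:,2],22,(.045,.1)))
# obstacles: heights near unit (top cam)
P=np.load("top0.npz")["P"]
for x0 in np.arange(.36,.56,.02):
    r=[]
    for y0 in np.arange(-.06,.30,.03):
        m=(abs(P[...,0]-x0-.01)<.01)&(abs(P[...,1]-y0-.015)<.015)
        r.append(int(1000*P[m][:,2].max()) if m.any() else -1)
    print(round(x0,2),r)
E
```

```text
top
[210 213  86  35 571] [0.4315 0.108  0.063 ] [0.4354 0.109  0.0629] [0.437  0.1112 0.0628]
[279 220  14  13 127] [0.4443 0.0366 0.0711] [0.4448 0.036  0.0711] [0.4449 0.0356 0.0702]
[257 223  14  12 126] [0.4384 0.0851 0.0762] [0.4392 0.0858 0.0758] [0.4397 0.0861 0.0711]
[235 226  14  13 131] [0.4323 0.1351 0.076 ] [0.4331 0.1352 0.0754] [0.4327 0.1363 0.0693]
[214 229  13  13 121] [0.4259 0.185  0.0764] [0.4266 0.185  0.0762] [0.4265 0.1854 0.0734]
((0.45603469014167786, 0.09055328369140625), (0.10112305730581284, 0.26250502467155457), 6.820281982421875) (array([ 29,  12,   6,  11,  47, 222, 669, 769, 361,  99,  97, 151, 210,
        96,  26,   5,   4,   2,   0,   0,   0,   0]), array([0.045 , 0.0475, 0.05  , 0.0525, 0.055 , 0.0575, 0.06  , 0.0625,
       0.065 , 0.0675, 0.07  , 0.0725, 0.075 , 0.0775, 0.08  , 0.0825,
       0.085 , 0.0875, 0.09  , 0.0925, 0.095 , 0.0975, 0.1   ]))
scene
[ 185  195   92   56 1338] [0.4374 0.0981 0.0658] [0.4385 0.1019 0.0691] [0.4398 0.1093 0.0709]
((0.45695385336875916, 0.08898041397333145), (0.09867536276578903, 0.26244622468948364), 6.973677
[... 254 characters left out ...]
, 0.0775, 0.08  , 0.0825,
       0.085 , 0.0875, 0.09  , 0.0925, 0.095 , 0.0975, 0.1   ]))
0.36 [-861, -862, -863, -861, -864, -130, -127, -128, -130, -129, -861, -860]
0.38 [6, 4, 5, 7, 4, 1208, 57, 66, 66, 65, 6, 6]
0.4 [6, 62, 66, 68, 67, 68, 75, 81, 83, 65, 22, 18]
0.42 [41, 63, 78, 76, 82, 82, 81, 80, 80, 65, 23, 19]
0.44 [47, 50, 74, 77, 81, 81, 79, 68, 67, 65, 14, 5]
0.46 [46, 46, 67, 69, 66, 67, 64, 63, 45, 5, 7, 6]
0.48 [6, 6, 5, 4, 71, 70, 88, 88, 5, 8, 6, 6]
0.5 [5, 4, 5, 5, 70, 132, 132, 133, 94, 5, 7, 4]
0.52 [5, 4, 5, 131, 157, 480, 481, 482, 480, 138, 6, 5]
0.54 [7, 6, 132, 478, 481, 481, 392, 392, 481, 480, 138, 6]
0.56 [7, 7, 473, 481, 405, 416, 418, 417, 409, 480, 483, 131]
```

```bash
python3 - <<'E'
from h import *
s=sensors.sense();T=rot(s["tool_rot"]);print(s["time_s"],s["eef_pos"],"\n",T.round(3),arm.tcp_to_grasp,[a for a in dir(arm) if a[0]!='_'])
P=np.load("top0.npz")["P"]
print("y",np.arange(-.05,.8,.05).round(2))
for x0 in np.arange(.1,.7,.05):
    r=[]
    for y0 in np.arange(-.05,.8,.05):
        m=(abs(P[...,0]-x0-.025)<.025)&(abs(P[...,1]-y0-.025)<.025)
        r.append(int(1000*P[m][:,2].max()) if m.any() else -1)
    print(round(x0,2),r)
p=s["eef_pos"]
u=np.array([[.426,.185],[.432,.135],[.4385,.0855],[.4447,.036]]);d=u[0]-u[3];print(np.degrees(np.arctan2(-d[0],d[1])),np.linalg.norm(d))
# scene camera cap heights
for n in("scene","top"):
  Q=np.load(n+"0.npz")["P"].reshape(-1,3)
  for c in u:
    m=(np.linalg.norm(Q[:,:2]-c,axis=1)<.009)&(Q[:,2]>.05)&(Q[:,2]<.1);print(n,m.sum(),np.median(Q[m],0))
print("shift to key1 above", T.T@(np.array([.426,.185,.15])-p)*1000)
E
```

```text
0.25 [0.22046335 0.63775718 0.2308643 ] 
 [[-0.    -0.327 -0.945]
 [-0.001 -0.945  0.327]
 [-1.     0.001 -0.   ]] 0.0187 ['Unreachable', 'job_done', 'tcp_to_grasp']
y [-0.05  0.    0.05  0.1   0.15  0.2   0.25  0.3   0.35  0.4   0.45  0.5
  0.55  0.6   0.65  0.7   0.75]
0.1 [20, 18, 16, 6, 4, -858, -855, -861, -861, -860, -858, -860, -860, -858, -861, -860, -859]
0.15 [-1, 1, 0, -1, -7, -862, -854, -859, -860, -859, -861, -855, -855, -860, -858, -861, -860]
0.2 [-860, -863, -861, -860, -855, -858, -855, -860, -860, -859, -859, -859, -856, -859, -862, -858, -859]
0.25 [-862, -863, -859, -856, -857, -855, -861, -856, -858, -861, -861, 70, 81, 82, 76, -860, -859]
0.3 [-859, -859, -856, -143, -133, -126, -125, -854, -858, -856, -858, 76, 83, 82, 83, -860, -858]
0.35 [6, 5, 1208, 57, 66, 65, 6, 5, 7, 5, -8, 78, 82, 85, 83, -860, -862]
0.4 [63, 78, 82, 81, 83, 69, 22, 7, 6, 4, -9, 82, 79, 82, 81, -1, -1]
0.45 [48, 77, 76, 88, 88, 65, 7, 5, 7, 6, 118, 117, 116, 82, 82, -1, -1]
0.5 [7, 135, 481, 481, 482, 479, 7, 8, 8, 106, 157, 145, 158, 82, 83, -1, -1]
0.55 [133, 481, 481, 435, 433, 483, 481, 6, 7, 95, 190, 193, 190, 80, 83, -1, -1]
0.6 [481, 481, 447, 454, 452, 441, 481, 132, 40, 39, 192, 194, 191, 158, 153, 54, -1]
0.65 [481, 429, 453, 458, 457, 447, 481, 6, 39, 37, 191, 192, 190, 159, 155, -1, -1]
7.1534110502262145 0.15016887160793344
scene 49 [0.42404834 0.18528592 0.07776819]
scene 46 [0.43087643 0.13537639 0.07783114]
scene 52 [0.43805657 0.08497712 0.07802896]
scene 47 [0.44479047 0.03597977 0.07292741]
top 45 [0.42612124 0.1848531  0.07676482]
top 46 [0.43211782 0.13500902 0.07593196]
top 50 [0.43830346 0.08494524 0.07587651]
top 48 [0.44451799 0.03660717 0.07093212]
shift to key1 above [  81.17172211  360.68543329 -342.18501851]
```

Both cameras put cap 4 about 5 mm lower than the others; tapping will confirm that. Now I move above key 1, with the jaws shut and the jaw axis along the row.

>>> play_rows --commands '[[[255,50,361,-342,-26,0,0],[255,50,361,-342,-26,0,0],[255,50,361,-342,-26,0,0],[255,50,361,-342,-26,0,0],[255,50,361,-342,-26,0,0],[255,50,361,-342,-26,0,0],[255,50,361,-342,-26,0,0],[255,50,361,-342,-26,0,0],[255,50,361,-342,-26,0,0],[255,50,361,-342,-26,0,0],[255,110,361,-342,-26,0,0],[255,120,361,-342,-26,0,0]]]' --newtons 20

```text
time_s: 1.45
eef_pos: [0.425, 0.1822, 0.1088]
tool_rot: [0.314, 1.568, -2.711]
contact_force: [0.4, -1.2, -0.0]
gripper_width: 0.0004
```

>>> play_rows --commands '[[[255,0,0,0,0,0,0],[255,0,0,0,0,0,0]]]'

```text
time_s: 1.65
eef_pos: [0.4262, 0.1852, 0.1119]
tool_rot: [1.839, 1.57, -1.181]
contact_force: [0.3, 0.6, 0.4]
gripper_width: -0.0001
```

```bash
cat > st.py <<'E'
from h import *
def show():
    s=sensors.sense();T=rot(s["tool_rot"]);p=s["eef_pos"]
    print(s["time_s"],p.round(4),"F",s["contact_force"].round(2),"\n",T.round(3))
    for i,c in enumerate([[.4255,.185],[.432,.135],[.4382,.0855],[.4447,.036]]): print(i+1,(T.T@(np.array(c+[.085])-p)*1000).round(1))
E
python3 - <<'E'
from st import *
show();d=imaging.capture("scene")
save("s1.png",cv2.resize(d["img"][130:290,130:343],(798,600)))
E
```

```text
1.65 [0.4262 0.1852 0.1119] F [0.27 0.59 0.44] 
 [[ 0.     0.121 -0.993]
 [-0.    -0.993 -0.121]
 [-1.     0.    -0.   ]]
1 [26.9  0.1  0.7]
2 [26.9 50.6  0.3]
3 [ 26.9 100.5   0.2]
4 [ 27.  150.4  -0.3]
```

View pics/s1.png

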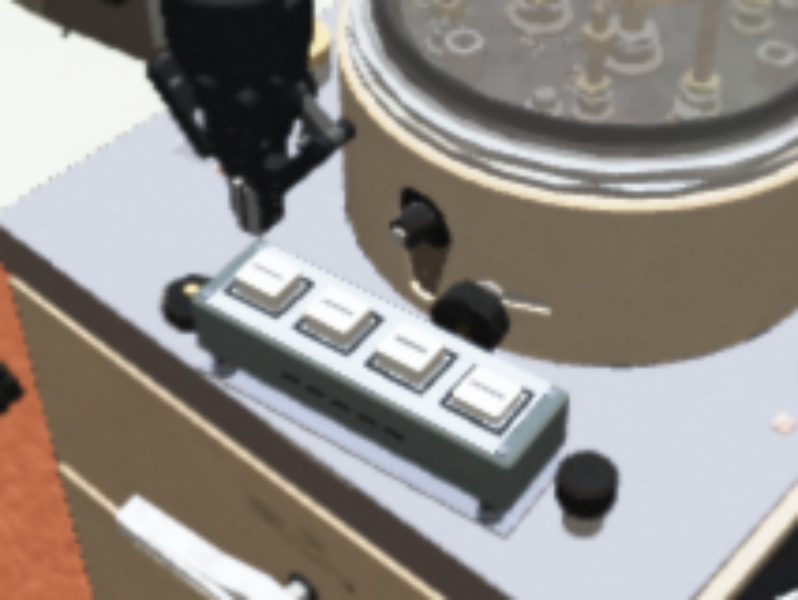

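The tool hangs over key 1 (its fingertips at about (258,225) in the crop). I descend slowly to just above the cap, then probe in fine steps.

>>> play_rows --commands '[[[255,15,0,0,0,0,0],[255,25,0,0,0,0,0],[255,30,0,0,0,0,0],[255,32,0,0,0,0,0],[255,33,0,0,0,0,0],[255,33,0,0,0,0,0],[255,34,0,0,0,0,0],[255,34,0,0,0,0,0]]]'

```text
time_s: 2.5
eef_pos: [0.4259, 0.1851, 0.0774]
tool_rot: [-2.464, 1.571, 0.798]
contact_force: [0.2, 0.1, 0.0]
gripper_width: -0.0004
```

>>> play_rows --commands '[[[255,1,0,0,0,0,0],[255,1,0,0,0,0,0]]]'

```text
time_s: 2.7
eef_pos: [0.426, 0.1851, 0.0764]
tool_rot: [-2.623, 1.57, 0.64]
contact_force: [0.1, 0.7, 0.4]
gripper_width: 0.0
```

>>> play_rows --commands '[[[255,1,0,0,0,0,0],[255,1,0,0,0,0,0]]]'

```text
time_s: 2.9
eef_pos: [0.426, 0.1851, 0.0753]
tool_rot: [-2.694, 1.571, 0.568]
contact_force: [-0.0, 0.6, 1.1]
gripper_width: 0.0001
```

>>> play_rows --commands '[[[255,1,0,0,0,0,0],[255,1,0,0,0,0,0],[255,1,0,0,0,0,0]]]'

```text
time_s: 3.2
eef_pos: [0.4259, 0.1851, 0.0744]
tool_rot: [-2.641, 1.571, 0.622]
contact_force: [0.5, 0.7, 2.3]
gripper_width: -0.0001
```

>>> play_rows --commands '[[[255,1,0,0,0,0,0],[255,1,0,0,0,0,0],[255,1,0,0,0,0,0]]]'

```text
time_s: 3.5
eef_pos: [0.4259, 0.1851, 0.0734]
tool_rot: [-2.749, 1.571, 0.514]
contact_force: [0.7, 0.1, 3.4]
gripper_width: 0.0
```

Key 1 gives smoothly (3.4 N at about 3 mm of travel), so it is up. On to key 2, same way.

>>> play_rows --commands '[[[255,-12,0,0,0,0,0],[255,-12,0,0,0,0,0],[255,-12,25,0,0,0,0],[255,-12,50.3,0,0,0,0],[255,-12,50.3,0,0,0,0],[255,-7,50.3,0,0,0,0],[255,-4,50.3,0,0,0,0],[255,-3,50.3,0,0,0,0],[255,-2,50.3,0,0,0,0],[255,-1,50.3,0,0,0,0],[255,-1,50.3,0,0,0,0],[255,-1,50.3,0,0,0,0]]]'

```text
time_s: 4.7
eef_pos: [0.4318, 0.1353, 0.0743]
tool_rot: [-1.002, 1.571, 2.26]
contact_force: [-2.2, -0.1, 2.0]
gripper_width: -0.0
```

>>> play_rows --commands '[[[255,1,0,0,0,0,0],[255,1,0,0,0,0,0],[255,1,0,0,0,0,0]]]'

```text
time_s: 5.0
eef_pos: [0.4319, 0.1352, 0.0734]
tool_rot: [-2.165, 1.571, 1.098]
contact_force: [-2.5, 0.3, 2.7]
gripper_width: 0.0001
```

Key 2 gives too, but there is an unexpected -2.5 N in x, so something may be touching behind. I lift slightly and check.

>>> play_rows --commands '[[[255,-8,0,0,0,0,0],[255,-8,0,0,0,0,0],[255,-8,0,0,0,0,0]]]'

```text
time_s: 5.3
eef_pos: [0.4321, 0.1352, 0.0816]
tool_rot: [-2.608, 1.57, 0.654]
contact_force: [-0.3, 0.5, 0.0]
gripper_width: 0.0002
```

```bash
python3 - <<'E'
from st import *
show();d=imaging.capture("scene")
save("s2.png",cv2.resize(d["img"][50:290,130:450],(800,600)))
E
```

```text
5.3 [0.4321 0.1352 0.0816] F [-0.27  0.52  0.03] 
 [[ 0.001  0.121 -0.993]
 [ 0.001 -0.993 -0.121]
 [-1.    -0.    -0.001]]
1 [ -3.4 -50.2   0.6]
2 [-3.4  0.2  0.2]
3 [-3.4 50.1 -0. ]
4 [ -3.4 100.   -0.5]
```

View pics/s2.png

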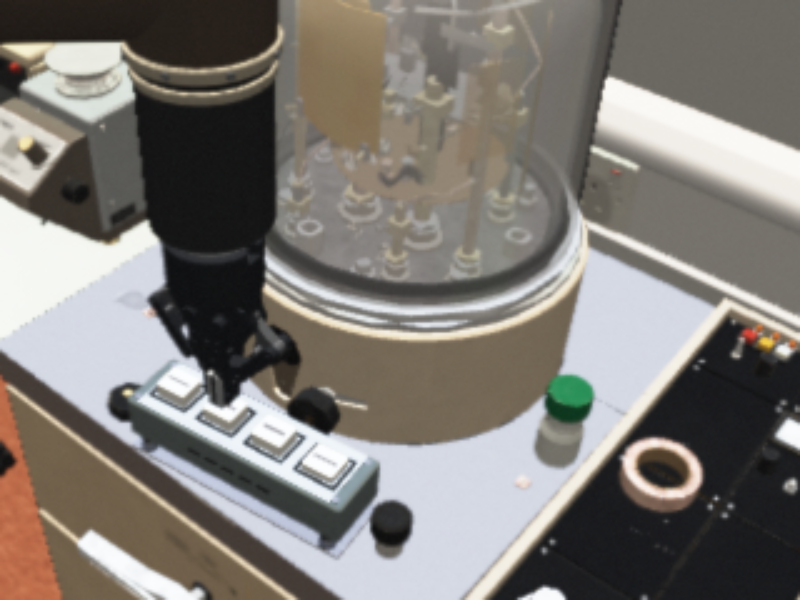

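The force went back to zero after lifting. The gripper had probably brushed the jar's knob lightly, and key 2 is up. For keys 3 and 4 I offset the tool 6 mm towards the robot, still on the cap.

>>> play_rows --commands '[[[255,-5,0,3,0,0,0],[255,-5,25,6,0,0,0],[255,-5,50,6,0,0,0],[255,-5,50,6,0,0,0],[255,1,50,6,0,0,0],[255,4,50,6,0,0,0],[255,5,50,6,0,0,0],[255,6,50,6,0,0,0],[255,7,50,6,0,0,0],[255,7,50,6,0,0,0],[255,7,50,6,0,0,0]]]'

```text
time_s: 6.45
eef_pos: [0.4319, 0.0849, 0.0743]
tool_rot: [-1.357, 1.571, 1.906]
contact_force: [-2.1, 0.6, 2.4]
gripper_width: 0.0001
```

>>> play_rows --commands '[[[255,1,0,0,0,0,0],[255,1,0,0,0,0,0],[255,1,0,0,0,0,0]]]'

```text
time_s: 6.75
eef_pos: [0.4321, 0.0848, 0.0734]
tool_rot: [-2.418, 1.57, 0.844]
contact_force: [-2.4, 1.9, 4.1]
gripper_width: 0.0
```

>>> play_rows --commands '[[[255,-12,0,0,0,0,0],[255,-12,0,0,0,0,0],[255,-12,25,0,0,0,0],[255,-12,50,-2,0,0,0],[255,-12,50,-2,0,0,0],[255,-6,50,-2,0,0,0],[255,-3,50,-2,0,0,0],[255,-1,50,-2,0,0,0],[255,0,50,-2,0,0,0],[255,0,50,-2,0,0,0]]]'

```text
time_s: 7.75
eef_pos: [0.4399, 0.0357, 0.0731]
tool_rot: [0.475, 1.57, -2.545]
contact_force: [0.0, 0.3, 0.4]
gripper_width: -0.0002
```

>>> play_rows --commands '[[[255,1,0,0,0,0,0],[255,2,0,0,0,0,0],[255,2,0,0,0,0,0]]]'

```text
time_s: 8.05
eef_pos: [0.4401, 0.0356, 0.0715]
tool_rot: [-2.63, 1.57, 0.633]
contact_force: [-1.2, 1.9, 4.1]
gripper_width: -0.0001
```

Key 4 is rigid: no contact at z = .0731, then 4.1 N at .0715, 5 mm below the others. It is the latched one, so I press it to the stop and back off.

>>> play_rows --commands '[[[255,2,0,0,0,0,0],[255,4,0,0,0,0,0],[255,5,0,0,0,0,0],[255,6,0,0,0,0,0],[255,6,0,0,0,0,0],[255,6,0,0,0,0,0]]]'

```text
time_s: 8.65
eef_pos: [0.4402, 0.0355, 0.0665]
tool_rot: [-2.941, 1.57, 0.322]
contact_force: [-7.7, 2.1, 18.1]
gripper_width: 0.0006
```

At the stop (18 N, z = .0665). Now I release.

>>> play_rows --commands '[[[255,-2,0,0,0,0,0],[255,-6,0,0,0,0,0],[255,-15,0,0,0,0,0],[255,-30,0,0,0,0,0],[255,-60,0,30,0,0,0],[255,-100,0,30,0,0,0],[255,-100,0,30,0,0,0],[255,-100,0,30,0,0,0],[255,-100,0,30,0,0,0]]]'

```text
time_s: 9.55
eef_pos: [0.4097, 0.0315, 0.1649]
tool_rot: [0.048, 1.57, -2.973]
contact_force: [0.2, -0.2, -0.1]
gripper_width: -0.0
```

```bash
python3 - <<'E'
from st import *
show()
u=np.array([[.426,.185],[.432,.135],[.4385,.0855],[.4447,.036]])
for n in("scene","top"):
  d=imaging.capture(n);Q=cloud(d).reshape(-1,3)
  if n=="scene": save("s3.png",cv2.resize(d["img"][130:290,130:343],(798,600)))
  for c in u:
    m=(np.linalg.norm(Q[:,:2]-c,axis=1)<.009)&(Q[:,2]>.05)&(Q[:,2]<.1);print(n,m.sum(),np.median(Q[m],0) if m.any() else 0)
E
```

```text
9.55 [0.4097 0.0315 0.1649] F [ 0.18 -0.17 -0.07] 
 [[-0.001  0.12  -0.993]
 [-0.    -0.993 -0.12 ]
 [-1.     0.     0.001]]
1 [  79.9 -150.5  -34.2]
2 [  79.9 -100.1  -34.7]
3 [ 79.9 -50.2 -34.9]
4 [ 79.9  -0.3 -35.4]
scene 45 [0.4241346  0.18392214 0.07779433]
scene 48 [0.43093578 0.13527229 0.07795252]
scene 52 [0.43794461 0.08526855 0.07796943]
scene 50 [0.44515732 0.03567846 0.07774565]
top 48 [0.42613099 0.18499656 0.07660771]
top 48 [0.43217984 0.13496101 0.07702445]
top 0 0
top 0 0
```

View pics/s3.png

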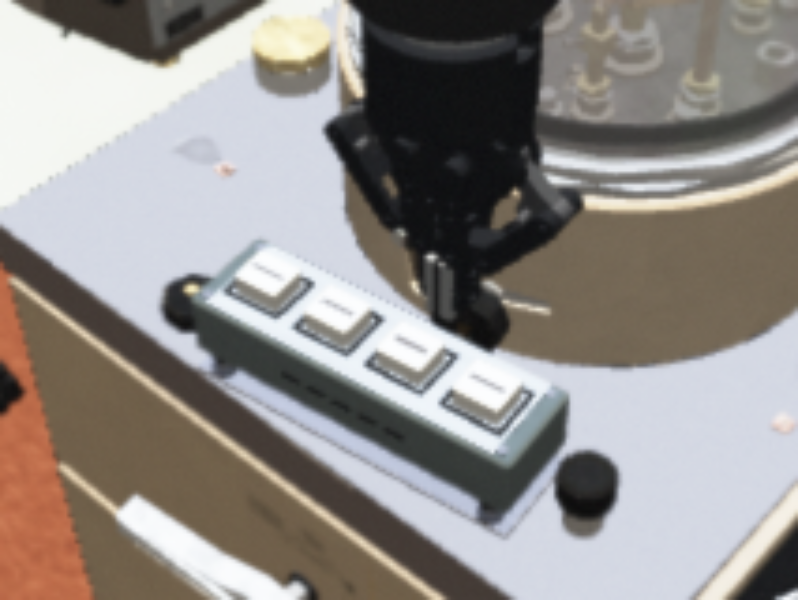

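All four caps now stand at the same height (77.7 to 78.0 mm). The knob, eyepiece and tin haven't moved, and the tool is clear with zero force.

```bash
python3 -c "
from workcell import arm; print(arm.job_done())"
```

```text
the job is handed in; nothing more can be done
None
```

I tapped keys 1 to 4 from left to right with the shut fingertips and found that key 4 was the latched one. I then pressed it to its stop and let go, and it sprang up. The job was handed in at about 10 s; no verdict is reported.

- **Taps:** Keys 1, 2 and 3 each gave about 3 mm at 2.7 to 4.1 N, so they were up. Key 4 stood 5 mm lower and read about 4 N about as soon as it was touched. It took 18 N at its stop.
- **Final check:** In the scene camera all four caps stand level, at 77.7 to 78.0 mm; key 4 was at 72.9 mm before. The top camera confirmed only keys 1 and 2, because the arm hid 3 and 4. The tool was clear and its force reading was near zero.
- **Bystanders:** The spare knob, eyepiece and carbon tin look unmoved in the last picture. I did not re-check the bottle and tape roll; I kept the tool well away from both.
- **Unexplained:** Side forces of 1 to 2.5 N showed up while tapping keys 2 to 4, rising to about 8 N in the firm press. I suspected the gripper was brushing a knob on the bell jar, but shifting the tool 6 mm away for key 3 did not remove them. They may only be friction. They vanished whenever I lifted off.

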